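# Turn a slide carrier over in its loading tray with a cranked lifter

### The arm

A 6-joint arm with a two-finger parallel gripper is mounted at the origin on a cart in front of the work surface, level with it; the furniture and walls round the work are solid. World frame = base frame: x ahead of the robot, y to its left, z up, the work surface at z = 0. Lengths are in m, angles in rad, forces in N, time in s.
With the tool pointing down it reaches from about 0.4 to 0.825 m from the base axis. Payload 7 kg.
Tool frame: the origin (TCP) lies midway between the tips of the shut fingers; the grasp point (between the pads) lies pinch_z behind it (pinch_z is the distance from the TCP to the grasp point, in m); z points along the fingers, y is the line along which they close (so a half turn about z gives the same grasp; the last joint's range is limited). The gripper opens to 85 mm and grips with 20 to 120 N. Pads are 22 mm wide; open, the fingers measure 114 mm over their backs; the gripper's body (76 mm by 85 mm) begins 54 mm behind the grasp point. The pads swing forward as they close: fully open they stand 13 mm farther back than shut.
Start: joints at [-0.967, 0.359, 0.012, 0, -1.224, -0.288], TCP at [0.21, -0.642, 0.231] pointing down, gripper open.
Joint ranges: [-3.07, 3.07], [-1.43, 2.12], [-1.02, 1.25], [-3.03, 1.67], [-3.05, -0], [-3.03, 3.03]. Speed limits (rad/s): [2.39, 2.39, 3.01, 3.14, 3.14, 3.14].

### API

Orientations are given as a 3x3 rotation matrix whose columns are the frame's x, y, z axes.
In Python, from station import get_state, read_camera, camera_params, hand_in, find_in, pinpoint, pinch_z gives the robot as it stands.
- The arm moves only by the tool servo_tool, never from a script. Its arguments are lists of equal length, an entry for each row: "claw": the gripper's target within -1 to 1 (shut at 1, half-way at 0, fully open at -1); "offset": the shift along the tool's x, y, z in m, a list of three; "twist": the turn, a rotation vector about the tool's x, y, z in rad, a list of three. A call has 1 to 20 rows; each row shifts and turns the commanded pose from where the row before left it, along the tool's axes as they then stand; what a row does not reach is not made up. A row lasts 1/12 s, in which the tool goes at most 41.7 mm and 7.16 degrees, less where a joint would pass 70% of its speed; a pose out of reach is approached as far as the arm can. A call with a gripper value outside its range is refused whole. The fingers move at their own pace and stop on an object; "squeeze" is the grip in N (left out, the last holds). Time passes only in rows, so rows that do not move let the fingers close. It gives the time, the measured TCP pose, the force, the opening and the grip force at its end, in the units of the state.
- get_state(): the state, without advancing time (a new reading comes with each control period).
- read_camera(name): name is "scene" or "top"; returns the picture (384x512x3 uint8, red, green, blue); there is no depth.
- camera_params(name): a dict with "fx", "fy", "cx", "cy" (pixels), "D" ([k1, k2, p1, p2, k3] as OpenCV has them; the pictures are not rectified), "extrinsics" (4x4, takes a point from camera to world coordinates). Camera axes: x right, y down, z forward; pixel columns grow to the right and rows downward; lengths in m; the calibration is good to about 2 mm. A picture is of the moment at which its call begins. camera_params takes no time and is no camera call.
- hand_in(): hands the job in; it is judged then, once.
Trained networks look in the newest picture that a camera, given by its name, has taken for a name from the list of things; names that differ only in an ending like _2 or _b are one class to them, and where a whole thing is asked for, a point or a joint stands for the part that bears it (a point fixed in the world has none). Each returns a list of dicts, best first, with "p" (0 to 1); they miss things now and then, are a little off and sometimes report something else, mostly with a low value. They report only what shows in the picture. A call takes as long as a camera call. They do not tell look-alikes from the thing itself.
- find_in(camera, name): "rect" ([left, top, right, bottom] in pixels, round what is visible of it).
- pinpoint(camera, name): "location" ([column, row] in pixels: a listed point, or the origin of a listed thing).
The state is a dict: "time_s": time; "q": joint angles; "dq": joint speeds; "joint_efforts": joint torques, N m; "eef_pos": TCP position; "orientation": TCP orientation; "force": force on the tool from outside, world axes, zero at the start; "moment": the same for the moment, N m; "finger_gap": finger opening in m; "gripper_force": force on a finger pad.
Only numpy, scipy, OpenCV 4.12 (cv2) and the standard library are available. Lean on these libraries where they do the work, as an engineer would, in place of code of your own. Each camera call takes 0.05 s, during which the arm holds its last target. There are 200 camera calls.

### The job

The black slide carrier lies specimen side down in the near bay of the two-bay loading tray and has to be specimen side up for the microscope. Take the blue-handled cranked lifter from its rest, feel the blade down into the tray's lifting notch, slide it under the carrier's free edge and turn the carrier over the middle rib like a page, gently (a few newtons at most on tray and carrier) and never touching the carrier with the gripper, until it lies specimen side up, flat and fully home in the far bay; then put the lifter back in its rest. Leave the eyepiece and the petri dish standing beside the work where they are.

Things in the scene. Friction and masses are not known exactly. Their poses are not given: they have to be found in the camera images.
- tray: Fixed grey metal tray 127x100 mm with two blue-grey rubber-lined bays. Origin: underside, below the rib's middle; x from near to far bay (turning direction), y along the rib, z up. Heights: bay floors 8 mm, rim 11, rib 10.5. Along x (mm): border -69.5 to -45.5, near bay to -1.5, rib to 1.5, far bay to 45.5, border to 57.5. Bays 82 (near) and 84 mm (far) long in y. The carrier may fall over the last part.
- notch (a point): Middle of the floor of the lifting notch, 4.6 mm above the worktop, at x = -57.5 mm, y = 0 in the tray's frame. The notch is a groove 30 mm wide in y, 3.4 mm deeper than the bay floors, open to the top and at the tray's near end; it runs straight along the tray's x through the near border and on under the carrier to tray x = -25.5 mm. Axes as the tray's.
- carrier: Loose black slide carrier, 42 (x) x 80 (y) x 4 mm, about 40 g; origin at its centre. +z is the back (dark, four screws), up at the start; -z the specimen side (steel springs, white label and stripe). Seated in a bay its centre is 10 mm high, with 2 mm of play. Turned over the rib it usually comes to lie with one edge on the rib and must be pushed on some 5 mm along tray x to drop into the far bay.
- lifter: Loose cranked spatula, 60 g, lying in the rest. Origin: middle of the handle; x to the tip, z up. Blue handle 90 mm long, 12 wide (y), 14 high, gripped across its width at the middle. Steel shank down at x = 48 to 67 mm; level blade x = 61 to 112 mm, 18 wide, 1.8 thick, round tip. The blade is clamped firmly in a chuck, each time at another depth, not measured: its underside is at z = -50 to -66 mm.
- rest: Fixed grey tool rest. Origin: middle of its underside; base 94x52x6 mm, x along the lifter. Two upright forks 8 mm thick at x = -34 and 34 mm, each with a slot 16 mm wide, open above, floor 63 mm high, prongs to 80 mm. The lifter lies level in both slots, tip to +x, its origin at about (0, 0, 70) mm in this frame.
- eyepiece_10: Bystander: black microscope eyepiece standing upright, 37 mm across, 44 mm high, left of the rest. Origin: middle of its underside.
- petri_dish_a: Bystander: closed petri dish, 60 mm across, 14 mm high, nearest to the tray on its right. Origin: middle of its underside.
There are look-alikes about, which are no part of the job. There is more than one size of the carrier; the job needs the largest.

How it is judged:
On the way, in this order (a step that is already met when the one before it is completed fails the run):
1. the lifter is taken up out of its rest (z of lifter in the frame of rest above 0.095 m), for 0.1 s.
2. the blade, under the free edge, has tilted the carrier by more than 30 degrees (angle between carrier's own z axis and vertical between 0.55 and 2 rad and contact force between lifter and carrier above 0.02 N), for 0.1 s.
3. the carrier lies turned over, flat in the far bay (angle between carrier's own z axis and vertical above 3.105 rad and x of carrier in the frame of tray between 0.0215 and 0.0255 m and y of carrier in the frame of tray between -0.003 and 0.003 m and z of carrier in the frame of tray between 0.009 and 0.0109 m), for 0.2 s.
At the end, for the whole second after the job is handed in: Carrier specimen side up, level within 2 degrees, centre 9 to 10.9 mm high, 21.5 to 25.5 mm beyond the rib's middle and within 3 mm of the tray's middle in y; lifter level in its rest, tip to the rest's +x, within 20 mm along, 5 mm across and 67 to 72.5 mm high; both still (all of step 3 and z of lifter in the frame of rest between 0.067 and 0.0725 m and x of lifter in the frame of rest between -0.02 and 0.02 m and y of lifter in the frame of rest between -0.005 and 0.005 m and angle between lifter's own z axis and vertical below 0.12 rad and linear speed of each of carrier, lifter below 0.01 m/s); the robot touches nothing.
It fails at once if the robot itself touches the carrier (more than 0.3 N) (contact force between any of the fingers, the arm and carrier above 0.3 N).
It fails at once if the lifter presses on the carrier with more than 10 N (contact force between lifter and carrier above 10 N).
It fails at once if the lifter presses on the tray with more than 8 N (contact force between lifter and tray above 8 N).
It fails at once if the robot presses on the tray with more than 15 N (contact force between the arm and tray above 15 N).
It fails at once if the eyepiece or the petri dish beside the work is moved by more than 10 mm (distance of any of eyepiece_10, petri_dish_a from where it was at the start of the episode above 0.01 m).
It also fails if it takes over 54 s, if anything falls off the work surface, if the arm or the gripper's body presses on something with over 40 N, if the wrist force passes 120 N, or if a joint passes its speed limit or range.

## Working session

There is one attempt and no reset: what is moved stays moved. The work goes in short steps, Python scripts to look and compute and a tool call to move; the robot and the scene stay as the last step left them, time stands still between calls to the robot, and variables do not carry over. Pictures are saved under pics/ and viewed, at most 10 in all, crops included, and the job is handed in when it is done.

Besides the shell and the picture viewer there is one more tool, called as name(argument=value, ...) on one line, values as JSON. servo_tool: Moves the arm, as the interface text tells. Its arguments: {"type":"object","properties":{"claw":{"type":"array"},"offset":{"type":"array"},"twist":{"type":"array"},"squeeze":{"type":"number"}},"required":["claw","offset","twist"]}

```bash
ls; mkdir -p pics; cat > h.py <<'E'
import numpy as np, cv2
from station import *
def ray(cam,uv):
    P=camera_params(cam);K=np.array([[P['fx'],0,P['cx']],[0,P['fy'],P['cy']],[0,0,1.]])
    n=cv2.undistortPoints(np.array([[uv]],float),K,np.array(P['D'],float))[0,0]
    T=np.array(P['extrinsics']);return T[:3,3],T[:3,:3]@np.array([n[0],n[1],1])
def at(cam,uv,z):
    o,d=ray(cam,uv);return o+d*(z-o[2])/d[2]
def px(cam,p):
    P=camera_params(cam);K=np.array([[P['fx'],0,P['cx']],[0,P['fy'],P['cy']],[0,0,1.]])
    T=np.linalg.inv(np.array(P['extrinsics']))
    p=np.atleast_2d(p);c=p@T[:3,:3].T+T[:3,3]
    return cv2.projectPoints(c[:,None],np.zeros(3),np.zeros(3),K,np.array(P['D'],float))[0][:,0]
E
python3 - <<'E'
from h import *
np.set_printoptions(precision=4,suppress=True)
for c in ('scene','top'):
    im=read_camera(c); cv2.imwrite(f'pics/{c}0.png',im[:,:,::-1])
    print(c,np.array(camera_params(c)['extrinsics'])[:3])
    for n in ('tray','notch','carrier','lifter','rest','eyepiece_10','petri_dish_a'):
        for r in pinpoint(c,n)[:3]:
            z={'carrier':.01,'lifter':.07,'notch':.0046}.get(n,0)
            print(n,round(r['p'],2),np.round(r['location'],1),at(c,r['location'],z))
print(get_state(),pinch_z)
E
```

```text
pics
scene [[-0.8144 -0.3592  0.4558 -0.239 ]
 [-0.5803  0.4986 -0.6439  1.0725]
 [ 0.004  -0.7889 -0.6145  1.0953]]
tray 0.73 [274.  181.4] [ 0.5809 -0.1838  0.    ]
notch 0.62 [284.1 186.3] [ 0.5287 -0.1748  0.0046]
carrier 0.6 [313.  185.3] [ 0.4395 -0.2379  0.01  ]
carrier 0.55 [278.  180.2] [ 0.5653 -0.1877  0.01  ]
lifter 0.72 [219.3 242.9] [0.4852 0.2615 0.07  ]
rest 0.81 [224.5 257.4] [0.4789 0.2482 0.    ]
eyepiece_10 0.77 [198.1 291.6] [0.4539 0.4032 0.    ]
petri_dish_a 0.5 [335.1 177.2] [ 0.4027 -0.3463  0.    ]
top [[ 0.0289 -0.9958  0.0869  0.3741]
 [-0.9996 -0.0288  0.0019  0.0195]
 [ 0.0006 -0.0869 -0.9962  1.5502]]
tray 0.74 [329.6 166. ] [ 0.5839 -0.1709  0.    ]
carrier 0.6 [295.6 155. ] [ 0.6141 -0.0619  0.01  ]
carrier 0.52 [328.9 169.8] [ 0.5704 -0.1676  0.01  ]
carrier 0.45 [354.7 211.7] [ 0.441  -0.2514  0.01  ]
lifter 0.65 [189.8 192.1] [0.4832 0.2567 0.07  ]
rest 0.97 [193.3 195.1] [0.4792 0.2564 0.    ]
eyepiece_10 0.5 [147.9 197.4] [0.4675 0.4018 0.    ]
petri_dish_a 0.83 [383.7 225.5] [ 0.4002 -0.3469  0.    ]
{'time_s': 0.8, 'q': array([-0.9669,  0.3586,  0.0119,  0.    , -1.2241, -0.2881]), 'dq': array([-0.0003, -0.0008,  0.001 , -0.0004,  0.0008, -0.002 ]), 'joint_efforts': array([  0.0006, -58.2884,  29.3644,   6.9414,  -0.0006,   0.    ]), 'eef_pos': array([ 0.2096, -0.6416,  0.2313]), 'orientation': array([[-0.9506, -0.3106,  0.    ],
       [-0.3106,  0.9506, -0.    ],
       [-0.    , -0.    , -1.    ]]), 'force': array([ 0.2962, -0.6066,  0.2376]), 'moment': array([ 0.031 ,  0.0283, -0.0141]), 'gripper_force': 0.0, 'finger_gap': 0.08562447660023381} 0.0187
```

```bash
python3 - <<'E'
import cv2
a=cv2.imread('pics/top0.png')[110:260,130:410]
cv2.imwrite('pics/a.png',cv2.resize(a,(784,420),interpolation=cv2.INTER_CUBIC))
a=cv2.imread('pics/scene0.png')[140:320,160:380]
cv2.imwrite('pics/b.png',cv2.resize(a,(733,600),interpolation=cv2.INTER_CUBIC))
E
```

```text
(no output)
```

View pics/a.png

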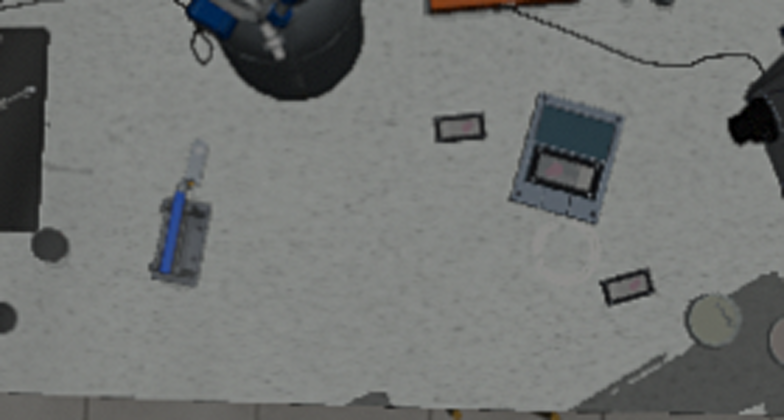

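View pics/b.png

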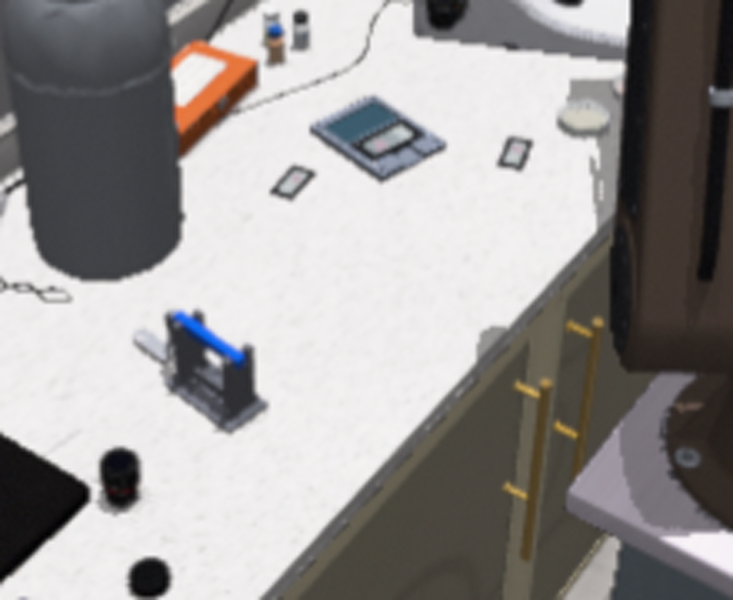

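The top view shows the tray at crop (568,157), with the near bay toward the robot and yaw about -15°. The large carrier is in the near bay. The lifter's handle runs (165,270)–(179,190) with its tip at (200,145), pointing away from the robot. A cylinder stands at about (295,40). Next I fit the tray and handle poses.

```bash
python3 - <<'E'
from h import *
from scipy.optimize import minimize
np.set_printoptions(precision=4,suppress=True)
S=6
ims={c:cv2.imread(f'pics/{c}0.png') for c in ('top','scene')}
for c,(u,v) in dict(top=(330,150),scene=(270,176)).items(): print(c,ims[c][v,u])
def box(p,x0,x1,hy,h):
    c,s=np.cos(p[2]),np.sin(p[2]);R=np.array([[c,-s],[s,c]])
    q=[(a,b) for a in (x0,x1) for b in (-hy,hy)]
    xy=np.array(q)@R.T+p[:2]
    return np.vstack([np.c_[xy,np.full(4,z)] for z in (0,h)])
def hull(c,P,o):
    return cv2.convexHull(((px(c,P)-o+.5)*S).astype(np.float32))
roi=dict(top=(300,130,70,70),scene=(240,160,70,45))
masks={}
for c,(x,y,w,h) in roi.items():
    im=cv2.resize(ims[c][y:y+h,x:x+w],None,fx=S,fy=S,interpolation=cv2.INTER_CUBIC)
    b=im[:,:,0].astype(int)-im[:,:,2]
    m=((b>14)|(im.max(2)<75)).astype(np.uint8)
    n,l,st,_=cv2.connectedComponentsWithStats(m);k=1+np.argmax(st[1:,4])
    cn=max(cv2.findContours((l==k).astype(np.uint8),0,2)[0],key=cv2.contourArea)
    masks[c]=cv2.convexHull(cn);print(c,'area',cv2.contourArea(masks[c])/S/S)
    vis=im.copy();cv2.drawContours(vis,[masks[c]],-1,(0,0,255),1);cv2.imwrite(f'pics/fit_{c}.png',vis)
def iou(p,cs):
    e=0
    for c in cs:
        H=hull(c,box(p,-.0695,.0575,.05,.011),np.array(roi[c][:2]));M=masks[c].astype(np.float32)
        a=cv2.intersectConvexConvex(H,M)[0];e+=1-a/(cv2.contourArea(H)+cv2.contourArea(M)-a)
    return e
for cs in (['top'],['scene'],['top','scene']):
    r=min((minimize(iou,[.584,-.171,y],args=(cs,),method='Nelder-Mead',options=dict(initial_simplex=np.array([[.584,-.171,y],[.6,-.171,y],[.584,-.155,y],[.584,-.171,y+.1]]))) for y in (-.26,-.15)),key=lambda r:r.fun)
    print(cs,r.x,r.fun)
for c in ims:
    im=ims[c].astype(int);m=(im[:,:,0]-im[:,:,2]>70)
    r=(slice(170,215),slice(180,205)) if c=='top' else (slice(228,255),slice(205,240))
    z=np.zeros_like(m);z[r]=m[r];v,u=np.nonzero(z)
    W=np.array([at(c,(a,b),.076)[:2] for a,b in zip(u,v)]);m0=W.mean(0)
    d=np.linalg.svd(W-m0)[2][0];t=(W-m0)@d
    print(c,len(u),'handle',m0,'mid',m0+d*(t.max()+t.min())/2,'yaw',np.arctan(d[1]/d[0]),np.ptp(t))
print('cyl base',at('scene',(190,222),0),'tip', at('top',(201.5,162),.015))
E
```

```text
top [66 58 38]
scene [110  92  60]
top area 1242.5833333333333
scene area 522.375
['top'] [ 0.5881 -0.18   -0.2741] 0.03466639502634472
['scene'] [ 0.5922 -0.1881 -0.2471] 0.1217250190278163
['top', 'scene'] [ 0.5886 -0.18   -0.2658] 0.1648599520966203
top 83 handle [0.4822 0.2511] mid [0.4819 0.2512] yaw -0.1551595772297902 0.08350543343765027
scene 100 handle [0.4796 0.2534] mid [0.4803 0.2533] yaw -0.15018140126301469 0.09263156929964272
cyl base [0.6834 0.184  0.    ] tip [0.5829 0.2326 0.015 ]
```

```bash
python3 - <<'E'
from h import *
S=6
def T(p,q):
    c,s=np.cos(p[2]),np.sin(p[2]);q=np.array(q,float);return np.c_[q[:,:2]@np.array([[c,-s],[s,c]]).T+p[:2],q[:,2]]
out=[]
for c,p,o in (('top',(.5881,-.180,-.274),(300,130)),('scene',(.5881,-.180,-.274),(240,160))):
    im=cv2.imread(f'pics/fit_{c}.png')
    for q in ([(-.0695,-.05,.011),(-.0695,.05,.011),(.0575,.05,.011),(.0575,-.05,.011)],[(-.0455,-.041,.011),(-.0455,.041,.011),(-.0015,.041,.011),(-.0015,-.041,.011)],[(.0015,-.042,.011),(.0015,.042,.011),(.0455,.042,.011),(.0455,-.042,.011)]):
        u=(px(c,T(p,q))-o+.5)*S;cv2.polylines(im,[u.astype(int)],True,(0,255,0),1)
    out.append(cv2.copyMakeBorder(im,0,420-im.shape[0],0,0,0))
o=np.hstack(out);print(o.shape);cv2.imwrite('pics/c.png',cv2.resize(o,(800,400)))
E
```

```text
(420, 840, 3)
```

View pics/c.png

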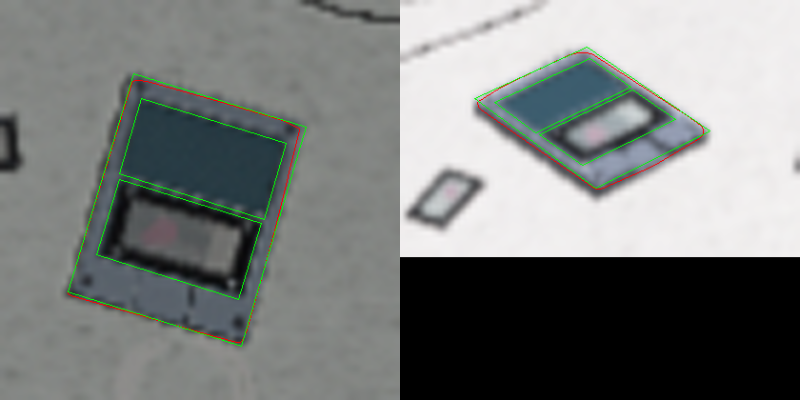

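servo_tool(claw=[-1, -1, -1, -1, -1, -1, -1, -1, -1, -1, -1, -1, -1, -1, -1, -1, -1, -1], offset=[[0, 0, 0], [0, 0, 0], [0, 0, 0], [0, 0, 0], [-0.0138, 0.0377, 0], [-0.0138, 0.0377, 0], [-0.0138, 0.0377, 0], [-0.0138, 0.0377, 0], [-0.0138, 0.0377, 0], [-0.0138, 0.0377, 0], [-0.0138, 0.0377, 0], [-0.0138, 0.0377, 0], [-0.0138, 0.0377, 0], [-0.0138, 0.0377, 0], [-0.0138, 0.0377, 0], [-0.0138, 0.0377, 0], [-0.0138, 0.0377, 0], [-0.0138, 0.0377, 0]], twist=[[0, 0, 0.117], [0, 0, 0.117], [0, 0, 0.117], [0, 0, 0.117], [0, 0, 0], [0, 0, 0], [0, 0, 0], [0, 0, 0], [0, 0, 0], [0, 0, 0], [0, 0, 0], [0, 0, 0], [0, 0, 0], [0, 0, 0], [0, 0, 0], [0, 0, 0], [0, 0, 0], [0, 0, 0]], squeeze=60)

```text
time_s: 2.3
eef_pos: [0.4812, -0.1472, 0.2318]
orientation: [[-0.988, 0.151, 0.001], [0.151, 0.988, 0.0], [-0.001, 0.0, -1.0]]
force: [1.1, -0.8, 0.0]
finger_gap: 0.0853
gripper_force: 0.0
```

servo_tool(claw=[-1, -1, -1, -1, -1, -1, -1, -1, -1, -1, -1, -1, -1], offset=[[0.0054, 0.0361, 0], [0.0054, 0.0361, 0], [0.0054, 0.0361, 0], [0.0054, 0.0361, 0], [0.0054, 0.0361, 0], [0.0054, 0.0361, 0], [0.0054, 0.0361, 0], [0.0054, 0.0361, 0], [0.0054, 0.0361, 0], [0.0054, 0.0361, 0], [0.0054, 0.0361, 0], [0, 0, 0], [0, 0, 0]], twist=[[0, 0, 0], [0, 0, 0], [0, 0, 0], [0, 0, 0], [0, 0, 0], [0, 0, 0], [0, 0, 0], [0, 0, 0], [0, 0, 0], [0, 0, 0], [0, 0, 0], [0, 0, 0], [0, 0, 0]])

```text
time_s: 3.38
eef_pos: [0.4818, 0.254, 0.2309]
orientation: [[-0.989, 0.149, -0.0], [0.149, 0.989, -0.0], [0.0, -0.001, -1.0]]
force: [0.1, -0.1, -0.9]
finger_gap: 0.0855
gripper_force: 0.0
```

servo_tool(claw=[-1, -1, -1, -1, -1, -1, -1, 1, 1, 1, 1, 1, 1, 1, 1, 1], offset=[[0, -0.002, 0.035], [0, 0, 0.035], [0, 0, 0.035], [0, 0, 0.035], [0, 0, 0.024], [0, 0, 0.015], [0, 0, 0], [0, 0, 0], [0, 0, 0], [0, 0, 0], [0, 0, 0], [0, 0, 0], [0, 0, 0], [0, 0, 0], [0, 0, 0], [0, 0, 0]], twist=[[0, 0, 0], [0, 0, 0], [0, 0, 0], [0, 0, 0], [0, 0, 0], [0, 0, 0], [0, 0, 0], [0, 0, 0], [0, 0, 0], [0, 0, 0], [0, 0, 0], [0, 0, 0], [0, 0, 0], [0, 0, 0], [0, 0, 0], [0, 0, 0]])

```text
time_s: 4.72
eef_pos: [0.4822, 0.2507, 0.0532]
orientation: [[-0.989, 0.151, 0.001], [0.151, 0.989, 0.001], [-0.001, 0.001, -1.0]]
force: [-1.2, -0.7, 7.2]
finger_gap: 0.0109
gripper_force: 59.1
```

servo_tool(claw=[1, 1, 1, 1, 1, 1, 1], offset=[[0, 0, -0.01], [0, 0, -0.02], [0, 0, -0.03], [0, 0, -0.03], [0, 0, -0.03], [0, 0, 0], [0, 0, 0]], twist=[[0, 0, 0], [0, 0, 0], [0, 0, 0], [0, 0, 0], [0, 0, 0], [0, 0, 0], [0, 0, 0]])

```text
time_s: 5.3
eef_pos: [0.4825, 0.2511, 0.1748]
orientation: [[-0.988, 0.151, 0.003], [0.152, 0.988, 0.003], [-0.003, 0.004, -1.0]]
force: [0.0, -0.2, -1.8]
finger_gap: 0.011
gripper_force: 58.8
```

```bash
python3 - <<'E'
from h import *
s=get_state();print({k:s[k] for k in('eef_pos','force','moment','time_s')})
o=[]
for c,(x,y,w,h) in dict(top=(160,120,70,80),scene=(150,180,100,80)).items():
    im=read_camera(c);cv2.imwrite(f'pics/{c}1.png',im[:,:,::-1])
    o.append(cv2.resize(im[y:y+h,x:x+w,::-1],None,fx=4.5,fy=4.5,interpolation=cv2.INTER_CUBIC))
cv2.imwrite('pics/d.png',np.hstack(o))
# predicted tip for depth d (underside z=-d), lifter frame from tool
R=s['orientation'];p=s['eef_pos']
O=p-R[:,2]*0.0187
for d in (.05,.058,.066):
    t=O-R[:,0]*.112-np.array([0,0,d])
    print(d,px('top',t),px('scene',t),t)
E
```

```text
{'eef_pos': array([0.4824803 , 0.25112441, 0.17482635]), 'force': array([ 0.008813  , -0.16221776, -1.76835361]), 'moment': array([-0.02664606,  0.08925871,  0.02012529]), 'time_s': 5.3}
0.05 [[195.26035954 152.29270177]] [[196.95753388 206.86862971]] [0.59312971 0.23409352 0.14380914]
0.058 [[195.65807624 152.7276051 ]] [[197.15000629 208.84426677]] [0.59312971 0.23409352 0.13580914]
0.066 [[196.05148062 153.15776682]] [[197.34110758 210.80712373]] [0.59312971 0.23409352 0.12780914]
```

View pics/d.png

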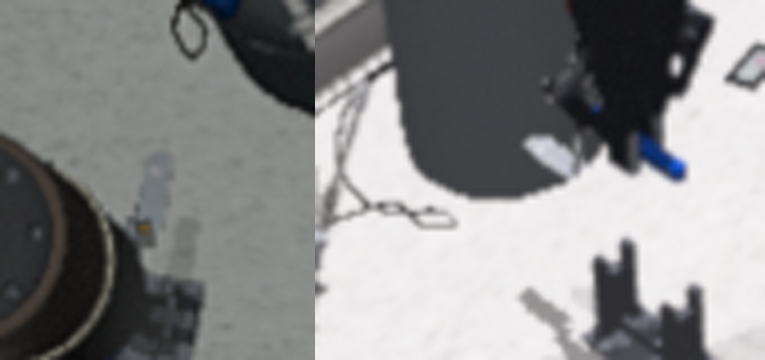

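Tip seen at top (194.9,153.8) and scene (196.7,211.1), so the blade is set deep, around 64-66 mm. I'll carry it over to in front of the tray notch.

servo_tool(claw=[1, 1, 1, 1, 1, 1, 1, 1, 1, 1, 1, 1, 1, 1, 1, 1], offset=[[0, 0, 0], [-0.0049, -0.0352, 0], [-0.0049, -0.0352, 0], [-0.0049, -0.0352, 0], [-0.0049, -0.0352, 0], [-0.0049, -0.0352, 0], [-0.0049, -0.0352, 0], [-0.0049, -0.0352, 0], [-0.0049, -0.0352, 0], [-0.0049, -0.0352, 0], [-0.0049, -0.0352, 0], [-0.0053, -0.0349, 0], [0, 0, 0.03], [0, 0, 0.03], [0, 0, 0.02], [0, 0, 0]], twist=[[0, 0, 0.12], [0, 0, 0], [0, 0, 0], [0, 0, 0], [0, 0, 0], [0, 0, 0], [0, 0, 0], [0, 0, 0], [0, 0, 0], [0, 0, 0], [0, 0, 0], [0, 0, 0], [0, 0, 0], [0, 0, 0], [0, 0, 0], [0, 0, 0]])

```text
time_s: 6.73
eef_pos: [0.426, -0.1375, 0.0878]
orientation: [[-0.963, 0.271, -0.009], [0.271, 0.963, -0.0], [0.009, -0.003, -1.0]]
force: [-0.8, -0.2, 0.1]
finger_gap: 0.0104
gripper_force: 58.8
```

```bash
cat >> h.py <<'E'
TR=np.array([.5881,-.180]);YW=-.272
RT=np.array([[np.cos(YW),-np.sin(YW)],[np.sin(YW),np.cos(YW)]])
def tray(p): return np.r_[(np.array(p)[:2]-TR)@RT,p[2]]
def world(q): return np.r_[RT@np.array(q[:2])+TR,q[2]]
def tip(s): return s['eef_pos']-s['orientation'][:,2]*.0187-s['orientation'][:,0]*.111
def look(n,boxes=dict(top=(290,120,90,90),scene=(235,140,90,90)),f=4.4):
    o=[]
    for c,(x,y,w,h) in boxes.items():
        im=read_camera(c);cv2.imwrite(f'pics/{c}_{n}.png',im[:,:,::-1])
        o.append(cv2.resize(im[y:y+h,x:x+w,::-1],None,fx=f,fy=f,interpolation=cv2.INTER_CUBIC))
    cv2.imwrite(f'pics/{n}.png',np.hstack(o))
def st():
    np.set_printoptions(precision=4,suppress=True)
    s=get_state();print(s['time_s'],s['eef_pos'],s['force'],s['moment'],'tip@tray',tray(tip(s)));return s
E
python3 - <<'E'
from h import *
s=st();look('e')
t=tip(s)-[0,0,.066];print(px('top',t),px('scene',t))
E
```

```text
6.7333 [ 0.426  -0.1375  0.0878] [-0.8375 -0.2373  0.0951] [ 0.0452  0.13   -0.0297] tip@tray [-0.0564 -0.0028  0.1055]
[[329.8471 180.7051]] [[282.4064 179.3627]]
```

View pics/e.png

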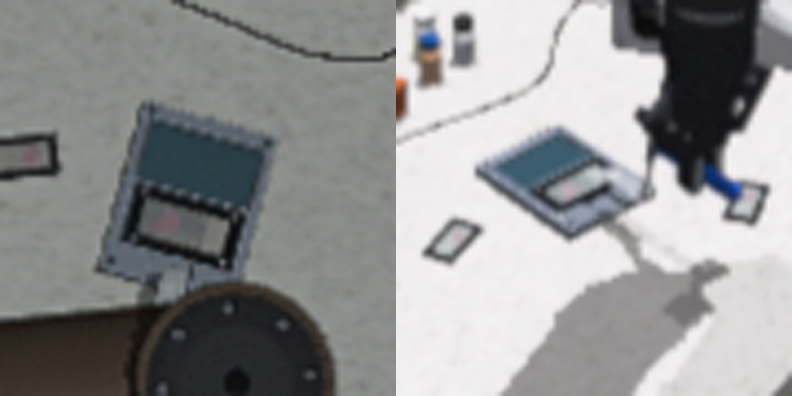

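```bash
python3 - <<'E'
from h import *
np.set_printoptions(precision=4,suppress=True)
print(tray(at('top',(329.8,180.7),.011)))
im=cv2.imread('pics/top0.png').astype(int)
# carrier dark pixels (frame) and far-bay teal centroid
z={}
for n,m,zz in (('dark',im.max(2)<30,.012),('teal',(im[:,:,0]-im[:,:,2]>22)&(im.max(2)<80),.008)):
    w=np.zeros(m.shape,bool);w[140:185,312:352]=m[140:185,312:352]
    k,l,sts,_=cv2.connectedComponentsWithStats(w.astype(np.uint8));i=1+np.argmax(sts[1:,4])
    h=cv2.convexHull(np.argwhere(l==i)[:,::-1].astype(np.int32));r=cv2.minAreaRect(h);print(n,sts[i,4],r,tray(at('top',r[0],zz)))
E
```

```text
[-0.0526 -0.0053  0.011 ]
dark 26 ((329.94232177734375, 176.71153259277344), (16.751806259155273, 1.5787042379379272), 15.255120277404785) [-0.0406 -0.002   0.012 ]
teal 324 ((334.98114013671875, 157.06602478027344), (25.549060821533203, 12.774531364440918), 15.945395469665527) [0.0246 0.     0.008 ]
```

servo_tool(claw=[1, 1, 1, 1, 1], offset=[[-0.0034, 0.0028, 0.01], [0, 0, 0.01], [0, 0, 0.008], [0, 0, 0], [0, 0, 0]], twist=[[0, 0, 0], [0, 0, 0], [0, 0, 0], [0, 0, 0], [0, 0, 0]])

```text
time_s: 7.25
eef_pos: [0.4343, -0.135, 0.0648]
orientation: [[-0.963, 0.268, 0.0], [0.268, 0.963, -0.0], [-0.0, -0.0, -1.0]]
force: [-0.1, 0.2, -0.1]
finger_gap: 0.0109
gripper_force: 58.8
```

```bash
python3 - <<'E'
from h import *
s=st();print(s['orientation'])
E
```

```text
7.25 [ 0.4343 -0.135   0.0648] [-0.1033  0.2185 -0.1431] [ 0.0502  0.0557 -0.0231] tip@tray [-0.0492  0.0021  0.0835]
[[-0.9633  0.2683  0.0001]
 [ 0.2683  0.9633 -0.0001]
 [-0.0001 -0.0001 -1.    ]]
```

servo_tool(claw=[1, 1, 1, 1, 1, 1], offset=[[0.003, -0.002, 0.003], [0, 0, 0.003], [0, 0, 0.003], [0, 0, 0.002], [0, 0, 0], [0, 0, 0]], twist=[[0, 0, 0], [0, 0, 0], [0, 0, 0], [0, 0, 0], [0, 0, 0], [0, 0, 0]])

```text
time_s: 7.75
eef_pos: [0.4306, -0.1363, 0.0532]
orientation: [[-0.963, 0.269, -0.0], [0.269, 0.963, -0.0], [0.0, -0.0, -1.0]]
force: [-0.3, 0.3, -0.7]
finger_gap: 0.0111
gripper_force: 58.8
```

servo_tool(claw=[1, 1, 1], offset=[[0, 0, 0.001], [0, 0, 0], [0, 0, 0]], twist=[[0, 0, 0], [0, 0, 0], [0, 0, 0]])

```text
time_s: 8.0
eef_pos: [0.4307, -0.1363, 0.0523]
orientation: [[-0.963, 0.269, 0.0], [0.269, 0.963, -0.0], [-0.0, -0.0, -1.0]]
force: [-0.3, -0.4, -1.0]
finger_gap: 0.0109
gripper_force: 58.8
```

servo_tool(claw=[1, 1, 1], offset=[[0, 0, 0.0007], [0, 0, 0], [0, 0, 0]], twist=[[0, 0, 0], [0, 0, 0], [0, 0, 0]])

```text
time_s: 8.25
eef_pos: [0.4307, -0.1362, 0.0516]
orientation: [[-0.963, 0.269, -0.0], [0.269, 0.963, 0.0], [0.0, -0.0, -1.0]]
force: [0.1, 0.9, -1.5]
finger_gap: 0.0105
gripper_force: 58.8
```

servo_tool(claw=[1, 1, 1], offset=[[0, 0, 0.0007], [0, 0, 0], [0, 0, 0]], twist=[[0, 0, 0], [0, 0, 0], [0, 0, 0]])

```text
time_s: 8.5
eef_pos: [0.4306, -0.1363, 0.0509]
orientation: [[-0.963, 0.269, -0.0], [0.269, 0.963, -0.0], [0.0, -0.0, -1.0]]
force: [0.0, 0.2, -0.3]
finger_gap: 0.0107
gripper_force: 58.8
```

servo_tool(claw=[1, 1, 1, 1], offset=[[0, 0, 0.0007], [0, 0, 0], [0, 0, 0.0005], [0, 0, 0]], twist=[[0, 0, 0], [0, 0, 0], [0, 0, 0], [0, 0, 0]])

```text
time_s: 8.83
eef_pos: [0.4307, -0.1363, 0.0497]
orientation: [[-0.963, 0.269, 0.0], [0.269, 0.963, -0.0], [-0.0, -0.0, -1.0]]
force: [0.2, 0.7, -0.8]
finger_gap: 0.0107
gripper_force: 58.9
```

servo_tool(claw=[1, 1, 1, 1], offset=[[0, 0, 0.0006], [0, 0, 0], [0, 0, 0.0006], [0, 0, 0]], twist=[[0, 0, 0], [0, 0, 0], [0, 0, 0], [0, 0, 0]])

```text
time_s: 9.17
eef_pos: [0.4305, -0.1363, 0.0485]
orientation: [[-0.963, 0.269, -0.0], [0.269, 0.963, -0.0], [0.0, -0.0, -1.0]]
force: [-2.5, 0.5, 4.4]
finger_gap: 0.0106
gripper_force: 59.5
```

servo_tool(claw=[1, 1, 1, 1, 1, 1], offset=[[0, 0, -0.0008], [0, 0, 0], [-0.003, 0, 0], [-0.003, 0, 0], [-0.003, 0, 0], [0, 0, 0]], twist=[[0, 0, 0], [0, 0, 0], [0, 0, 0], [0, 0, 0], [0, 0, 0], [0, 0, 0]])

```text
time_s: 9.67
eef_pos: [0.4402, -0.1388, 0.0493]
orientation: [[-0.963, 0.269, 0.0], [0.269, 0.963, -0.0], [-0.0, -0.0, -1.0]]
force: [0.9, -0.8, 1.1]
finger_gap: 0.0109
gripper_force: 59.0
```

servo_tool(claw=[1, 1, 1, 1, 1, 1, 1], offset=[[-0.003, 0, 0], [-0.003, 0, 0], [-0.003, 0, 0], [-0.003, 0, 0], [-0.002, 0, 0], [0, 0, 0], [0, 0, 0]], twist=[[0, 0, 0], [0, 0, 0], [0, 0, 0], [0, 0, 0], [0, 0, 0], [0, 0, 0], [0, 0, 0]])

```text
time_s: 10.25
eef_pos: [0.4535, -0.1425, 0.0493]
orientation: [[-0.963, 0.269, 0.001], [0.269, 0.963, -0.0], [-0.001, 0.0, -1.0]]
force: [1.3, -0.8, 0.9]
finger_gap: 0.0106
gripper_force: 59.0
```

```bash
python3 - <<'E'
from h import *
s=st();look('f')
E
```

```text
10.25 [ 0.4535 -0.1425  0.0493] [ 1.3469 -0.7885  0.8775] [-0.2514 -0.2566 -0.0459] tip@tray [-0.0288 -0.      0.0681]
```

View pics/f.png

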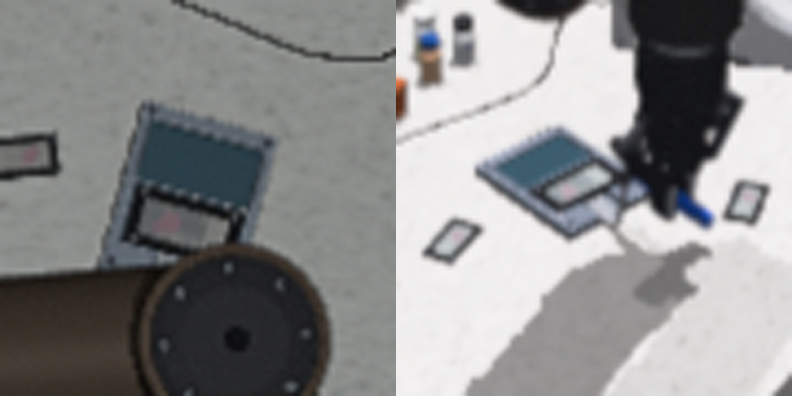

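servo_tool(claw=[1, 1, 1, 1, 1, 1, 1, 1, 1, 1, 1, 1], offset=[[0, 0, -0.0012], [-0.0002, 0, -0.0024], [-0.0002, 0, -0.0023], [-0.0006, 0, -0.0023], [-0.0006, 0, -0.0023], [-0.001, 0, -0.0021], [-0.001, 0, -0.0021], [-0.0013, 0, -0.0019], [-0.0014, 0, -0.0019], [-0.0017, 0, -0.0017], [0, 0, 0], [0, 0, 0]], twist=[[0, 0, 0], [0, 0, 0], [0, 0, 0], [0, 0, 0], [0, 0, 0], [0, 0, 0], [0, 0, 0], [0, 0, 0], [0, 0, 0], [0, 0, 0], [0, 0, 0], [0, 0, 0]])

```text
time_s: 11.35
eef_pos: [0.4607, -0.1446, 0.0696]
orientation: [[-0.963, 0.269, 0.0], [0.269, 0.963, 0.0], [-0.0, 0.0, -1.0]]
force: [0.5, 0.1, -1.1]
finger_gap: 0.0109
gripper_force: 58.7
```

```bash
python3 - <<'E'
from h import *
s=st();look('g')
E
```

```text
11.35 [ 0.4607 -0.1446  0.0696] [ 0.5401  0.0668 -1.0632] [ 0.0148  0.1258 -0.016 ] tip@tray [-0.0212 -0.0002  0.0883]
```

View pics/g.png

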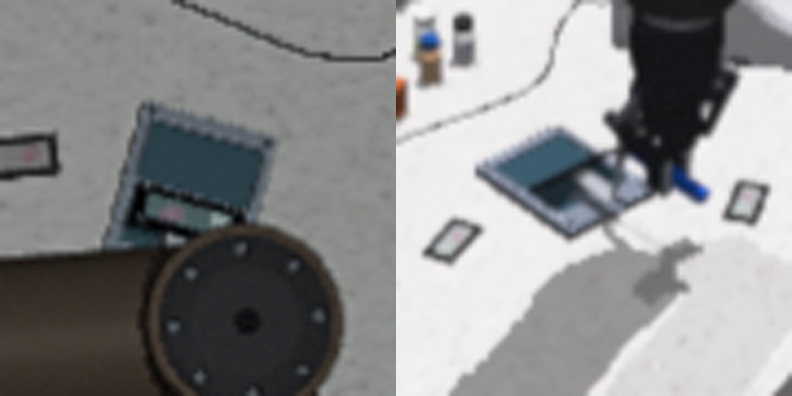

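servo_tool(claw=[1, 1, 1, 1, 1, 1, 1, 1, 1, 1, 1, 1], offset=[[-0.0017, 0, -0.0016], [-0.0019, 0, -0.0014], [-0.0019, 0, -0.0013], [-0.0021, 0, -0.001], [-0.0021, 0, -0.001], [-0.0023, 0, -0.0006], [-0.0023, 0, -0.0006], [-0.0023, 0, -0.0002], [-0.0023, 0, -0.0002], [-0.0023, 0, 0], [0, 0, 0], [0, 0, 0]], twist=[[0, 0, 0], [0, 0, 0], [0, 0, 0], [0, 0, 0], [0, 0, 0], [0, 0, 0], [0, 0, 0], [0, 0, 0], [0, 0, 0], [0, 0, 0], [0, 0, 0], [0, 0, 0]])

```text
time_s: 12.45
eef_pos: [0.481, -0.1503, 0.0773]
orientation: [[-0.963, 0.269, -0.0], [0.269, 0.963, 0.0], [0.0, -0.0, -1.0]]
force: [0.3, 0.6, 0.3]
finger_gap: 0.011
gripper_force: 58.8
```

```bash
python3 - <<'E'
from h import *
s=st();look('h')
E
```

```text
12.45 [ 0.481  -0.1503  0.0773] [0.2612 0.5893 0.3063] [-0.0091  0.0215  0.0088] tip@tray [-0.0001 -0.0002  0.096 ]
```

View pics/h.png

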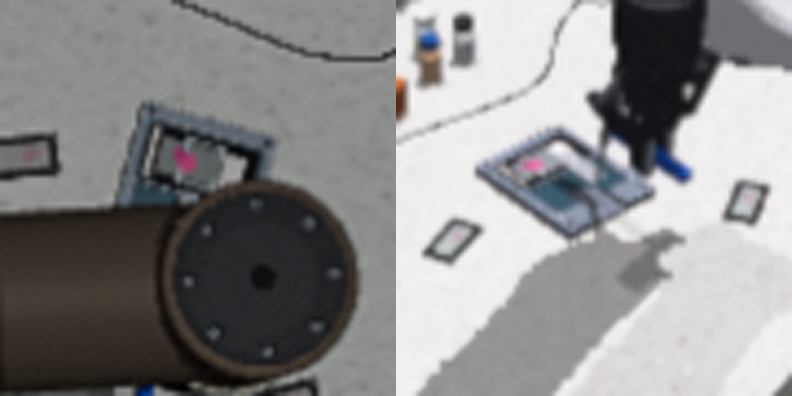

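servo_tool(claw=[1, 1, 1, 1, 1, 1, 1, 1], offset=[[0.006, 0, 0], [0.006, 0, 0], [0, 0, 0.006], [0, 0, 0.006], [0, 0, 0.006], [0, 0, 0.0037], [0, 0, 0], [0, 0, 0]], twist=[[0, 0, 0], [0, 0, 0], [0, 0, 0], [0, 0, 0], [0, 0, 0], [0, 0, 0], [0, 0, 0], [0, 0, 0]])

```text
time_s: 13.22
eef_pos: [0.4693, -0.1471, 0.0552]
orientation: [[-0.963, 0.269, -0.001], [0.269, 0.963, -0.0], [0.001, -0.0, -1.0]]
force: [0.2, 0.1, -0.1]
finger_gap: 0.0107
gripper_force: 58.8
```

servo_tool(claw=[1, 1, 1, 1, 1, 1, 1, 1], offset=[[-0.003, 0, 0], [-0.003, 0, 0], [-0.002, 0, 0], [-0.002, 0, 0], [-0.0015, 0, 0], [-0.0015, 0, 0], [0, 0, 0], [0, 0, 0]], twist=[[0, 0, 0], [0, 0, 0], [0, 0, 0], [0, 0, 0], [0, 0, 0], [0, 0, 0], [0, 0, 0], [0, 0, 0]])

```text
time_s: 13.88
eef_pos: [0.482, -0.1506, 0.0557]
orientation: [[-0.963, 0.269, 0.0], [0.269, 0.963, -0.0], [-0.0, 0.0, -1.0]]
force: [0.6, -0.1, 0.5]
finger_gap: 0.0109
gripper_force: 58.8
```

```bash
python3 - <<'E'
from h import *
s=st();look('i')
E
```

```text
13.8833 [ 0.482  -0.1506  0.0557] [ 0.595  -0.0504  0.478 ] [-0.0114  0.0131  0.0552] tip@tray [ 0.0009 -0.0002  0.0744]
```

View pics/i.png

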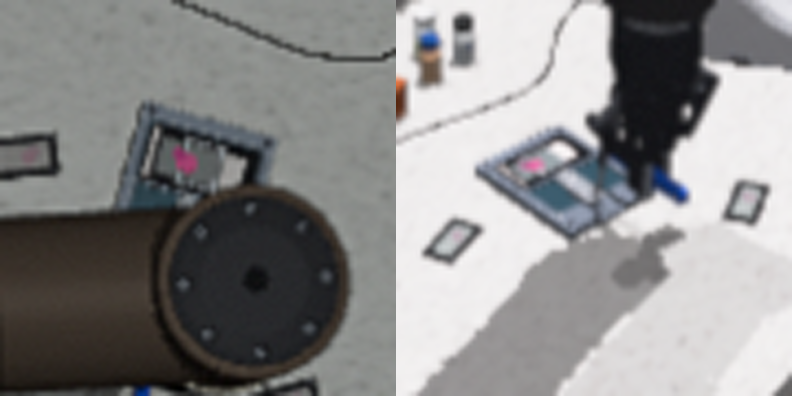

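servo_tool(claw=[1, 1, 1, 1, 1], offset=[[-0.001, 0, 0], [-0.001, 0, 0], [-0.0005, 0, 0], [0, 0, 0], [0, 0, 0]], twist=[[0, 0, 0], [0, 0, 0], [0, 0, 0], [0, 0, 0], [0, 0, 0]])

```text
time_s: 14.4
eef_pos: [0.4844, -0.1512, 0.0557]
orientation: [[-0.963, 0.269, 0.0], [0.269, 0.963, -0.0], [-0.0, 0.0, -1.0]]
force: [0.3, -0.4, 0.0]
finger_gap: 0.0112
gripper_force: 58.8
```

```bash
python3 - <<'E'
from h import *
s=st();look('j')
a,b,c=[cv2.imread(f'pics/top_{n}.png').astype(int)[140:172,312:352] for n in 'hij']
print(abs(a-b).max(2).max(),abs(b-c).max(2).max(),[(abs(u-v).max(2)[:20]>25).sum() for u,v in((a,b),(b,c))])
a,b,c=[cv2.imread(f'pics/scene_{n}.png').astype(int)[166:185,250:282] for n in 'hij']
print([(abs(u-v).max(2)>25).sum() for u,v in((a,b),(b,c))])
E
```

```text
14.4 [ 0.4844 -0.1512  0.0557] [ 0.3106 -0.3766  0.025 ] [ 0.0326  0.042  -0.0113] tip@tray [ 0.0034 -0.0002  0.0744]
64 66 [np.int64(2), np.int64(5)]
[np.int64(104), np.int64(24)]
```

servo_tool(claw=[1, 1, 1, 1, 1, 1, 1, 1, 1, 1, 1], offset=[[0.005, 0, 0], [0.01, 0, 0], [0, 0, -0.02], [0, 0, -0.03], [0, 0, -0.03], [0, 0.03, 0], [0, 0.035, 0], [0, 0.035, 0], [0, 0.035, 0], [0, 0.025, 0], [0, 0, 0]], twist=[[0, 0, 0], [0, 0, 0], [0, 0, 0], [0, 0, 0], [0, 0, 0], [0, 0, 0], [0, 0, 0], [0, 0, 0], [0, 0, 0], [0, 0, 0], [0, 0, 0]])

```text
time_s: 15.42
eef_pos: [0.5135, 0.0104, 0.1359]
orientation: [[-0.964, 0.266, 0.001], [0.266, 0.964, 0.001], [-0.001, 0.001, -1.0]]
force: [0.5, -0.8, -1.6]
finger_gap: 0.011
gripper_force: 58.8
```

```bash
python3 - <<'E'
from h import *
s=st();look('k')
S=9;o=[]
for c,(x,y,w,h) in dict(top=(305,132,60,60),scene=(245,160,60,45)).items():
    im=cv2.imread(f'pics/{c}_k.png')[y:y+h,x:x+w];im=cv2.resize(im,None,fx=S,fy=S,interpolation=cv2.INTER_CUBIC)
    for x0,x1,hy,z,col in ((.0025,.0445,.04,.012,(0,255,0)),(-.0455,-.0015,.041,.011,(0,255,255))):
        u=(px(c,[world((a,b,z)) for a,b in((x0,-hy),(x0,hy),(x1,hy),(x1,-hy))])-(x,y)+.5)*S
        cv2.polylines(im,[u.astype(int)],True,col,1)
    o.append(cv2.copyMakeBorder(im,0,540-im.shape[0],0,0,0))
cv2.imwrite('pics/k2.png',cv2.resize(np.hstack(o),(800,400)))
E
```

```text
15.4167 [0.5135 0.0104 0.1359] [ 0.4535 -0.7674 -1.5945] [-0.0291 -0.0382 -0.0126] tip@tray [-0.012   0.1637  0.1547]
```

View pics/k2.png

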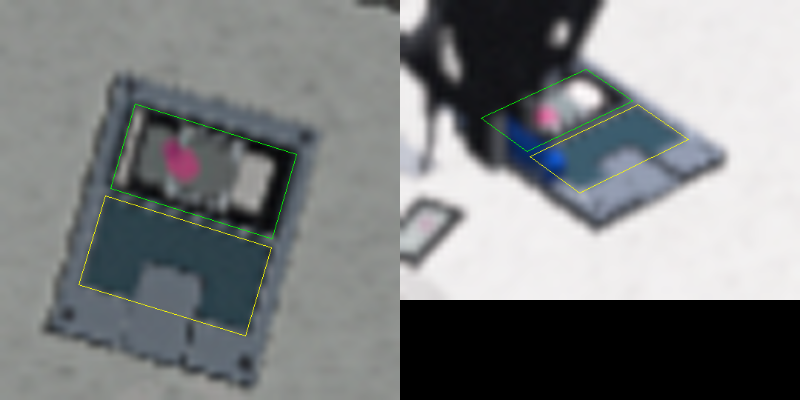

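```bash
python3 - <<'E'
from h import *
im=cv2.imread('pics/top_k.png').astype(np.float32)
xs=np.arange(-.012,.0561,.002)
for ys in ([-.037,-.035,-.033],[-.014,-.012,-.010],[.028,.030]):
    v=0
    for y in ys:
        p=px('top',[world((x,y,.011)) for x in xs]).astype(np.float32)
        v=v+cv2.remap(im,p[:,:1],p[:,1:],cv2.INTER_CUBIC)[:,0].mean(1)/len(ys)
    print(ys);print(' '.join(f'{1000*x:.0f}:{a:.0f}' for x,a in zip(xs,v)))
E
```

```text
[-0.037, -0.035, -0.033]
-12:60 -10:61 -8:61 -6:60 -4:58 -2:61 0:66 2:70 4:52 6:24 8:16 10:14 12:18 14:20 16:20 18:19 20:21 22:23 24:22 26:20 28:20 30:23 32:25 34:24 36:19 38:16 40:14 42:12 44:17 46:41 48:73 50:98 52:105 54:103 56:103
[-0.014, -0.012, -0.01]
-12:62 -10:61 -8:61 -6:61 -4:62 -2:64 0:69 2:64 4:39 6:41 8:75 10:107 12:122 14:120 16:116 18:106 20:98 22:93 24:94 26:92 28:93 30:97 32:106 34:117 36:124 38:121 40:113 42:87 44:48 46:45 48:76 50:99 52:106 54:102 56:104
[0.028, 0.03]
-12:62 -10:63 -8:61 -6:58 -4:58 -2:60 0:71 2:72 4:42 6:23 8:23 10:35 12:56 14:73 16:81 18:80 20:84 22:88 24:90 26:86 28:83 30:83 32:87 34:88 36:72 38:45 40:22 42:21 44:42 46:78 48:102 50:112 52:105 54:104 56:113
```

servo_tool(claw=[1, 1, 1, 1, 1, 1, 1, 1, 1, 1, 1, 1], offset=[[0, 0, -0.02], [0, 0, -0.022], [0.0096, 0.0333, 0], [0.0096, 0.0333, 0], [0.0096, 0.0333, 0], [0.0096, 0.0333, 0], [0.0096, 0.0333, 0], [0.0096, 0.0333, 0], [0.0096, 0.033, 0], [0, 0, 0], [0, 0, 0], [0, 0, 0]], twist=[[0, 0, 0], [0, 0, -0.12], [0, 0, 0], [0, 0, 0], [0, 0, 0], [0, 0, 0], [0, 0, 0], [0, 0, 0], [0, 0, 0], [0, 0, 0], [0, 0, 0], [0, 0, 0]])

```text
time_s: 16.52
eef_pos: [0.4812, 0.2461, 0.1774]
orientation: [[-0.988, 0.152, -0.001], [0.152, 0.988, -0.001], [0.001, -0.001, -1.0]]
force: [-0.4, 0.4, -0.6]
finger_gap: 0.0112
gripper_force: 58.9
```

```bash
python3 - <<'E'
from h import *
s=st();print(s['orientation'][:,0])
d=np.array([.4822,.2507,.0532])-s['eef_pos'];print('tool delta',d@s['orientation'])
look('m')
a=cv2.imread('pics/scene_m.png').astype(np.float32)
xs=np.arange(-.012,.0561,.002)
for ys in ([-.037,-.035,-.033],[.028,.030]):
    v=0
    for y in ys:
        p=px('scene',[world((x,y,.011)) for x in xs]).astype(np.float32)
        v=v+cv2.remap(a,p[:,:1],p[:,1:],cv2.INTER_CUBIC)[:,0].mean(1)/len(ys)
    print(ys);print(' '.join(f'{1000*x:.0f}:{q:.0f}' for x,q in zip(xs,v)))
E
```

```text
16.5167 [0.4812 0.2461 0.1774] [-0.4184  0.3611 -0.6047] [-0.0834  0.0062  0.0074] tip@tray [-0.1073  0.395   0.196 ]
[-0.9884  0.1518  0.0008]
tool delta [-0.0004  0.0048  0.1242]
[-0.037, -0.035, -0.033]
-12:88 -10:89 -8:87 -6:88 -4:93 -2:99 0:100 2:94 4:84 6:71 8:55 10:44 12:41 14:45 16:51 18:56 20:64 22:78 24:91 26:98 28:102 30:105 32:104 34:104 36:101 38:91 40:79 42:72 44:74 46:89 48:108 50:127 52:143 54:157 56:166
[0.028, 0.03]
-12:88 -10:88 -8:89 -6:93 -4:95 -2:90 0:82 2:70 4:60 6:58 8:68 10:87 12:112 14:133 16:143 18:145 20:142 22:137 24:135 26:135 28:133 30:128 32:124 34:118 36:108 38:97 40:100 42:112 44:130 46:143 48:153 50:166 52:176 54:185 56:197
```

servo_tool(claw=[1, 1, 1, 1, 1, 1, 1, 1], offset=[[-0.0004, 0.0048, 0], [0, 0, 0.02], [0, 0, 0.03], [0, 0, 0.03], [0, 0, 0.02], [0, 0, 0.01], [0, 0, 0], [0, 0, 0]], twist=[[0, 0, 0], [0, 0, 0], [0, 0, 0], [0, 0, 0], [0, 0, 0], [0, 0, 0], [0, 0, 0], [0, 0, 0]])

```text
time_s: 17.28
eef_pos: [0.4834, 0.2517, 0.0681]
orientation: [[-0.988, 0.152, 0.0], [0.152, 0.988, -0.0], [-0.0, -0.0, -1.0]]
force: [-0.3, 0.5, -0.8]
finger_gap: 0.0109
gripper_force: 58.9
```

servo_tool(claw=[1, 1, 1, 1, 1], offset=[[0.001, -0.0012, 0.006], [0, 0, 0.005], [0, 0, 0.003], [0, 0, 0], [0, 0, 0]], twist=[[0, 0, 0], [0, 0, 0], [0, 0, 0], [0, 0, 0], [0, 0, 0]])

```text
time_s: 17.7
eef_pos: [0.4818, 0.2509, 0.0539]
orientation: [[-0.988, 0.152, 0.0], [0.152, 0.988, 0.0], [-0.0, 0.0, -1.0]]
force: [-0.8, 0.7, -0.3]
finger_gap: 0.0105
gripper_force: 58.9
```

servo_tool(claw=[1, 1, 0, -1, -1, -1, -1, -1, -1, -1, -1, -1, -1, -1], offset=[[0, 0, 0.0006], [0, 0, 0], [0, 0, 0], [0, 0, 0], [0, 0, 0], [0, 0, 0], [0, 0, 0], [0, 0, 0], [0, 0, -0.02], [0, 0, -0.035], [0, 0, -0.035], [0, 0, -0.035], [0.03, -0.02, 0], [0, 0, 0]], twist=[[0, 0, 0], [0, 0, 0], [0, 0, 0], [0, 0, 0], [0, 0, 0], [0, 0, 0], [0, 0, 0], [0, 0, 0], [0, 0, 0], [0, 0, 0], [0, 0, 0], [0, 0, 0], [0, 0, 0], [0, 0, 0]])

```text
time_s: 18.87
eef_pos: [0.4465, 0.2343, 0.1801]
orientation: [[-0.988, 0.153, 0.001], [0.153, 0.988, 0.003], [-0.0, 0.003, -1.0]]
force: [-1.7, -0.9, -3.4]
finger_gap: 0.0852
gripper_force: 0.0
```

```bash
python3 - <<'E'
from h import *
s=st()
look('n')
im0=cv2.imread('pics/scene0.png').astype(int);im=cv2.imread('pics/scene_n.png').astype(int)
def blue(a):
    m=(a[:,:,0]-a[:,:,2]>70);z=np.zeros_like(m);z[228:255,205:240]=m[228:255,205:240];v,u=np.nonzero(z);return len(u),u.mean(),v.mean(),u.min(),u.max(),v.min(),v.max()
print(blue(im0),blue(im))
t=cv2.imread('pics/top_n.png').astype(np.float32)
ys=np.arange(-.052,.053,.002)
for x in (.007,.041):
    p=px('top',[world((x,y,.011)) for y in ys]).astype(np.float32)
    v=cv2.remap(t,p[:,:1],p[:,1:],cv2.INTER_CUBIC)[:,0].mean(1)
    print(x,' '.join(f'{1000*y:.0f}:{a:.0f}' for y,a in zip(ys,v) if abs(y)>.03))
for n in('lifter','rest'):
    r=pinpoint('top',n)[:1];print(n,r)
E
```

```text
18.8667 [0.4465 0.2343 0.1801] [-1.7042 -0.9467 -3.3959] [-0.1887  0.3588 -0.0176] tip@tray [-0.1375  0.3741  0.1989]
(100, np.float64(222.35), np.float64(240.79), np.int64(212), np.int64(233), np.int64(233), np.int64(249)) (91, np.float64(222.02197802197801), np.float64(240.5164835164835), np.int64(212), np.int64(233), np.int64(233), np.int64(249))
0.007 -52:117 -50:102 -48:98 -46:103 -44:96 -42:62 -40:34 -38:21 -36:12 -34:15 -32:20 30:19 32:45 34:87 36:108 38:94 40:68 42:57 44:81 46:96 48:94 50:77 52:87
0.041 -52:133 -50:121 -48:108 -46:99 -44:87 -42:69 -40:40 -38:19 -36:10 -34:11 -32:10 30:18 32:31 34:58 36:98 38:113 40:75 42:51 44:73 46:92 48:93 50:79 52:85
lifter [{'location': [190.9, 193.3], 'p': 0.59}]
rest [{'location': [194.1, 197.9], 'p': 0.6}]
```

servo_tool(claw=[-1, -1, -1, -1], offset=[[0, 0, 0], [0, 0, 0], [0, 0, 0], [0, 0, 0]], twist=[[0, 0, 0], [0, 0, 0], [0, 0, 0], [0, 0, 0]])

```text
time_s: 19.4
eef_pos: [0.4492, 0.2357, 0.1776]
orientation: [[-0.988, 0.152, -0.001], [0.152, 0.988, -0.001], [0.0, -0.001, -1.0]]
force: [-0.8, 0.2, 0.1]
finger_gap: 0.0854
gripper_force: 0.0
```

```bash
python3 -c "
from station import *
print(hand_in())"
```

```text
the job is handed in; nothing more can be done
None
```

I turned the carrier specimen side up into the far bay, put the lifter back in its rest and handed the job in at 19.4 s; no verdict came back, and I judged that the carrier is fully home from the pictures only (edges clear of the rib and inside the bay), not by measuring its height.

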